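# Set the tape-length gauge to the blue mark

## Task

Set the tape-length gauge for the next strips: push its red stop along the rail until it drops into the notch beside the blue mark. Then, with the stop seated there, press the black lock knob on top of it fully down. Leave the loose things round the gauge where they are.

Things in the scene. Friction and masses are not known exactly. Their poses are not given: they have to be found in the camera images.
- gauge: the tape-length gauge, fixed to the worktop: white base plate 100 x 330 x 8 mm. Origin: centre of its underside; its y axis runs along the rail, z up. The rail: aluminium bar on the centre line, 20 mm wide, 260 mm long, top 18 mm above the worktop, with three dark cross notches, 18 mm wide, at y = -35, +10 and +55 mm. Grey end blocks (22 mm high) and, at the +y end, a block with a steel tape blade (26 mm high)
- stop_top (a point): centre of the red stop's upper face, 50 mm above the worktop. The stop is a block that rides on the rail, 60 mm across the rail (x of the gauge), 36 mm along it (y), reaching from 10 to 50 mm above the worktop. It is always parallel to the gauge. A white line in the middle of its robot side shows its position
- stop (a joint): travel of the red stop toward gauge +y, in m: 0 at the right-hand end (its centre at gauge y = -95 mm), 0.19 at the left; notches at 0.060, 0.105, 0.150. Starts short of the first notch; slides with about 3 N. Pushed slowly it drops in by itself 2 to 7 mm before a notch's middle and centres (force falls to nothing; if it hangs, push a little more); leaving a notch takes 6 to 20 N, either way
- plunger (a joint): drop of the stop's spring plunger, in m: 0 while it rides on the rail, about 0.006 when it sits fully in a notch. Its thin yellow stem, on the robot side of the stop's upper face, stands 7 mm proud when riding and about 1.5 mm in a notch
- lock_top (a point): centre of the top of the round black lock knob (18 mm diameter) that stands 11 mm proud of the red stop, 12 mm from its centre on the far side (gauge +x)
- lock (a joint): how far the lock knob is pressed down, in m: 0 up (at the start), 0.008 fully down (knob still 3 mm proud). Takes about 4 N; it stays where it is left
- mark_blue: blue mark, a flat tab 14 x 20 x 3 mm on the robot-side border of the base, 42 mm from the rail's centre line, its middle (and white line) level with the middle of the wanted notch. Origin: centre of its underside; axes parallel to the gauge's. Which of the three notches is blue varies
- mark_green: green mark of the same shape at another notch
- mark_yellow: yellow mark of the same shape at another notch
- surgical_tape: loose cream tape roll, 59 mm across, 25 mm high, beyond the gauge; leave it alone. Origin: centre of its underside
- tape_clear: loose white tape roll, 47 mm across, 18 mm high, beyond the gauge; leave it alone. Origin: centre of its underside
- kit_box_1: loose white carton with blue and orange edges, 86 x 34 x 30 mm, beyond the gauge; leave it alone. Origin: centre of its underside
- gauze_pack_1: loose pale carton, 90 x 45 x 50 mm, to the right of the gauge; leave it alone. Origin: centre of its underside
- scissors_w: loose scissors with red handles, 87 x 199 x 9 mm, lying between robot and gauge; leave them alone. Origin: centre of the underside
- vial_blue: loose glass vial with blue cap, 23 x 26 x 50 mm, standing to the right of the gauge's near corner; leave it alone. Origin: centre of its underside

How it is judged:
On the way:
1. the stop rests in the notch beside the blue mark, the lock knob still up (y of stop_top in the frame of mark_blue between -0.003 and 0.003 m and value of joint plunger above 0.004 m and value of joint lock below 0.003 m), for 0.2 s.
At the end, for the whole second after the job is handed in: the red stop is at rest in the notch beside the blue mark (within 3 mm, plunger dropped at least 4 mm) and its lock knob is down (at least 6.5 of 8 mm) (y of stop_top in the frame of mark_blue between -0.003 and 0.003 m and value of joint plunger above 0.004 m and value of joint lock above 0.0065 m and velocity of joint stop between -0.03 and 0.03 m/s); the robot touches nothing.
It fails at once if the lock knob is pressed down more than 3 mm while the stop is not in the notch beside the blue mark (value of joint lock above 0.003 m and (y of stop_top in the frame of mark_blue above 0.005 m or y of stop_top in the frame of mark_blue below -0.005 m)).
It fails at once if a loose thing beside the gauge is moved more than 15 mm or lifted (distance of any of surgical_tape, tape_clear, kit_box_1, gauze_pack_1, scissors_w, vial_blue from where it was at the start of the episode above 0.015 m).
It fails at once if the vial is tipped over (angle between vial_blue's own z axis and vertical above 0.5 rad).
It also fails if it takes over 48 s, if anything falls off the work surface, if the arm or the gripper's body presses on something with over 40 N, if the wrist force passes 120 N, or if a joint passes its speed limit or range.

## Robot

A 6-joint arm with a two-finger parallel gripper is mounted at the origin on a cart in front of the work surface, level with it; the furniture and walls round the work are solid. World frame = base frame: x ahead of the robot, y to its left, z up, the work surface at z = 0. Lengths are in m, angles in rad, forces in N, time in s.
With the tool pointing down it reaches from about 0.375 to 0.975 m from the base axis. Payload 3.8 kg.
Tool frame: the origin (TCP) lies between the finger pads; the fingertips stand 19 mm ahead of it and the grasp point (between the pads) is the TCP (bot.tcp_to_tips is the distance from the TCP to the fingertips, in m); z points along the fingers, y is the line along which they close (so a half turn about z gives the same grasp; the last joint's range is limited). The gripper opens to 88 mm and grips with 3 to 60 N. Pads are 18 mm wide; open, the fingers measure 123 mm over their backs; the gripper's body (75 mm by 187 mm) begins 45 mm behind the grasp point.
Start: joints at [-1.363, 0.264, 1.604, -0, 1.274, -0.037], TCP at [0.164, -0.655, 0.258] pointing down, gripper open.
Joint ranges: [-2.63, 2.63], [-0.94, 2.18], [0.31, 2.57], [-1.31, 4.45], [0, 2.66], [-2.55, 2.55]. Speed limits (rad/s): [2.57, 2.57, 3.14, 3.14, 3.14, 3.14].

## Interface

Orientations are given as a rotation vector (axis times angle).
In Python, from station import bot gives the robot as it stands.
- The arm moves only by the tool drive_tool, never from a script. Its argument "moves" is a list that holds one entry, the list of rows, each a list of 7 numbers: the turn, a rotation vector about the tool's x, y, z in rad, then the shift along the tool's x, y, z in m, then the opening, from -1 (shut) to 1 (fully open). A call has 1 to 20 rows; each row is the pose to reach, as a shift and turn from the pose commanded when the call began, along the tool's axes at that moment; what a row does not reach only later rows make up. A row lasts 1/8 s, in which the tool goes at most 62.5 mm and 10.7 degrees, less where a joint would pass 70% of its speed; a pose out of reach is approached as far as the arm can. A call with a gripper value outside its range is refused whole. The fingers move at their own pace and stop on an object; "grip_force" is the grip in N (left out, the last holds). Time passes only in rows, so rows that repeat a pose let the fingers close. It gives the time, the measured TCP pose, the force, the opening and the grip force at its end, in the units of the state.
- bot.state(): the state, without advancing time (a new reading comes with each control period).
- bot.camera(name): name is "side" or "top"; returns the picture (420x560x3 uint8, red, green, blue); there is no depth.
- bot.get_calibration(name): a dict with "mtx" (3x3 intrinsics, pixels), "eye" and "attitude" of the camera in the world. Camera axes: x right, y down, z forward; pixel columns grow to the right and rows downward; lengths in m; the calibration is good to about 2 mm. A picture is of the moment at which its call begins. get_calibration takes no time and is no camera call.
- bot.job_done(): hands the job in; it is judged then, once.
The state is a dict: "clock": time; "qpos": joint angles; "dq": joint speeds; "joint_efforts": joint torques, N m; "ee_pos": TCP position; "tcp_rot": TCP orientation; "force": force on the tool from outside, world axes, zero at the start; "torque": the same for the moment, N m; "finger_gap": opening from 0.0 (shut) to 1.0 (fully open); "finger_force": force on a finger pad.
Only numpy, scipy, OpenCV 4.12 (cv2) and the standard library are available. Lean on these libraries where they do the work, as an engineer would, in place of code of your own. Each camera call takes 0.05 s, during which the arm holds its last target. There are 200 camera calls.

## Working session

There is one attempt and no reset: what is moved stays moved. The work goes in short steps, Python scripts to look and compute and a tool call to move; the robot and the scene stay as the last step left them, time stands still between calls to the robot, and variables do not carry over. Pictures are saved under pics/ and viewed, at most 10 in all, crops included, and the job is handed in when it is done.

Besides the shell and the picture viewer there is one more tool, called after "Call:" as name([rows], argument=value, ...), one row to a line, values as JSON. drive_tool: Moves the arm, as the interface text tells. Its arguments: {"type":"object","properties":{"moves":{"type":"array"},"grip_force":{"type":"number"}},"required":["moves"]}

```bash
mkdir -p pics
python3 - <<'E'
from station import bot
import cv2
for n in("top","side"):
    cv2.imwrite(f"pics/{n}0.png",cv2.cvtColor(bot.camera(n),cv2.COLOR_RGB2BGR)); print(bot.get_calibration(n))
s=bot.state();print(s["ee_pos"],s["tcp_rot"],s["force"],s["clock"],bot.tcp_to_tips)
E
```

```text
{'mtx': array([[505.91691136,   0.        , 285.36210943],
       [  0.        , 505.91691136, 209.93579438],
       [  0.        ,   0.        ,   1.        ]]), 'eye': array([ 0.3416425 , -0.07616708,  1.39517754]), 'attitude': array([-2.16625209,  2.11745832, -0.12163663])}
{'mtx': array([[445.5034344 ,   0.        , 281.09250539],
       [  0.        , 445.5034344 , 206.39653061],
       [  0.        ,   0.        ,   1.        ]]), 'eye': array([ 0.32266611, -0.71053485,  0.64305113]), 'attitude': array([-2.27998442,  0.29351126, -0.15521626])}
[ 0.16346092 -0.65429957  0.25651039] [-3.11610925e+00 -3.83261706e-01  2.90625734e-04] [ 0.34913193 -0.46605059 -0.37063346] 0.1 0.019
```

View pics/top0.png

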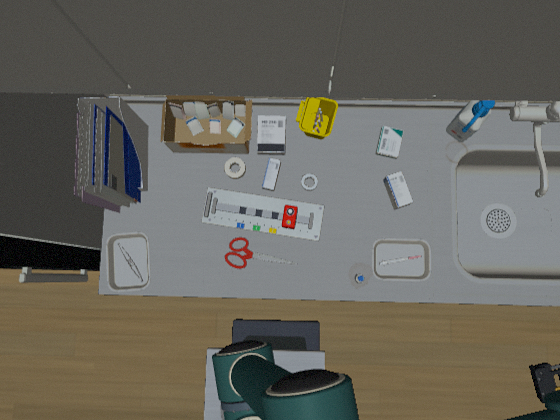

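View pics/side0.png

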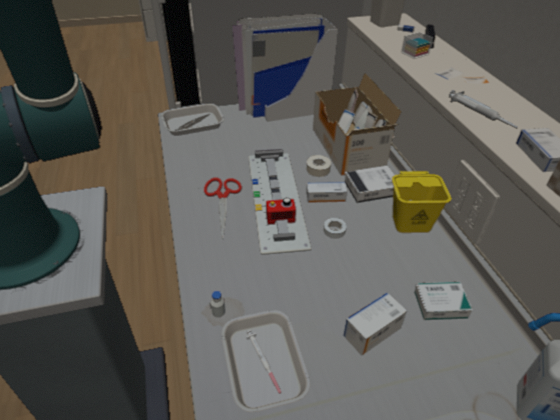

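The top view shows the gauge around (263,215), with the stop near (289,216) and the marks blue, green, yellow from left at (240,225), (256,228), (272,230). I'll enlarge both views.

Run:
```python
import cv2
a=cv2.imread("pics/top0.png")[175:255,195:335]
cv2.imwrite("pics/topc.png",cv2.resize(a,None,fx=5.5,fy=5.5,interpolation=cv2.INTER_CUBIC))
a=cv2.imread("pics/side0.png")[140:260,200:350]
cv2.imwrite("pics/sidec.png",cv2.resize(a,None,fx=5,fy=5,interpolation=cv2.INTER_CUBIC))
```

```text
(no output)
```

View pics/topc.png

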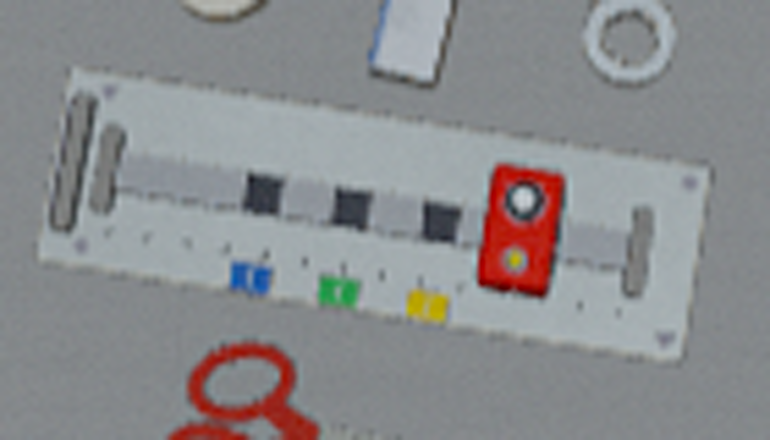

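View pics/sidec.png

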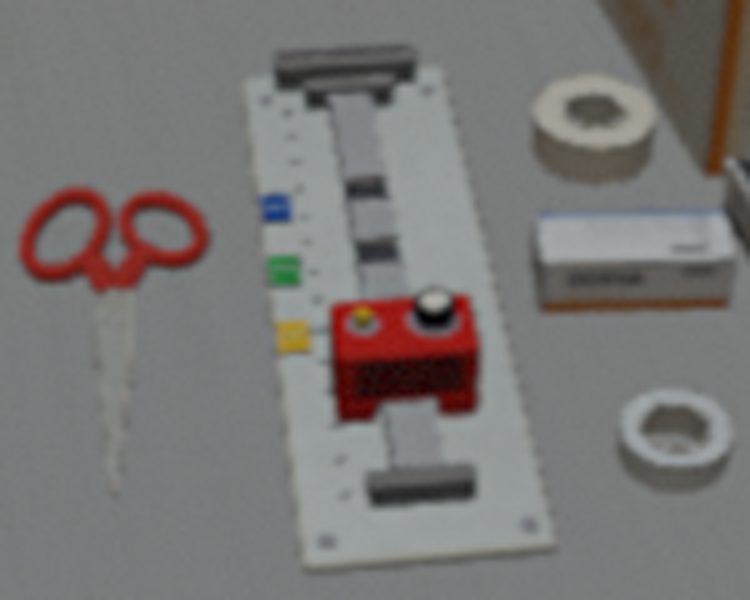

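Blue is the leftmost mark (crop (250,278)), so the wanted notch is at y=+55 mm, travel 0.150. The plate corners in the crop are (72,68), (710,163), (682,358), (38,262), the stop's top is centred near (522,230), and the knob is at (525,200).

```bash
cat > h.py <<'E'
import numpy as np
from scipy.spatial.transform import Rotation as R
from station import bot
def ray(cam,uv,z):
    c=bot.get_calibration(cam);d=R.from_rotvec(c["attitude"]).as_matrix()@np.linalg.solve(c["mtx"],[uv[0],uv[1],1])
    return c["eye"]+d*(z-c["eye"][2])/d[2]
def top(p,z,s=5.5,o=(195,175)): return ray("top",((np.array(p)+.5)/s-.5+o),z)
def side(p,z,s=5,o=(200,140)): return ray("side",((np.array(p)+.5)/s-.5+o),z)
E
python3 - <<'E'
from h import *
np.set_printoptions(precision=4,suppress=True)
M=np.array([[50,165],[50,-165],[-50,-165],[-50,165]])/1000
def fit(P):
    P=P[:,:2];c=P.mean(0);m=M-M.mean(0);q=P-c
    a=np.arctan2((m[:,0]*q[:,1]-m[:,1]*q[:,0]).sum(),(m*q).sum());return c,a
c,a=fit(np.array([top(p,.008) for p in [(72,68),(710,163),(682,358),(38,262)]]));print("top",c,a,np.degrees(a))
c2,a2=fit(np.array([side(p,.008) for p in [(442,72),(555,546),(308,568),(246,78)]]));print("side",c2,a2)
Rg=np.array([[np.cos(a),-np.sin(a)],[np.sin(a),np.cos(a)]])
g=lambda w:(Rg.T@(w[:2]-c))*1000
print("stop",g(top((522,230),.05)),"knob",g(top((525,200),.061)),"blue",g(top((250,278),.011)),"green",g(top((340,291),.011)))
print("side knob",g(side((436,300),.061)))
for n,x,y in[("stop0",0,-.07),("kn150",.012,.055)]: print(n,c+Rg@[x,y])
for n,p,z in[("rolls",(222,-8),.025),("clear",(629,38),.018),("kitcorner",(437,85),.03),("kitcorner2",(370,68),.03),("sciss",(242,345),.009)]: print(n,g(top(p,z)))
s=bot.state();T=R.from_rotvec(s["tcp_rot"]);print(T.as_matrix())
E
```

```text
top [0.5186 0.0181] -0.12716605823115762 -7.286078433960195
side [0.5181 0.0147] -0.1394000419946724
stop [ -2.9577 -76.1999] knob [ 10.3988 -75.7731] blue [-42.461   56.0797] green [-42.2045  10.4035]
side knob [ 11.4934 -76.4882]
stop0 [ 0.5097 -0.0513]
kn150 [0.5375 0.0711]
rolls [96.8777 91.8004]
clear [ 105.0261 -113.9217]
kitcorner [ 65.0865 -22.8561]
kitcorner2 [68.661  11.5367]
sciss [-76.11    54.8168]
[[ 0.9702  0.2423 -0.0004]
 [ 0.2423 -0.9702  0.002 ]
 [ 0.0001 -0.002  -1.    ]]
```

```bash
cat >> h.py <<'E'
A=-0.130; C=np.array([.5184,.0175])
Rg=np.array([[np.cos(A),-np.sin(A)],[np.sin(A),np.cos(A)]])
Rt=np.array([[-np.sin(A),np.cos(A),0],[np.cos(A),np.sin(A),0],[0,0,-1]]).T  # cols: tool x=gauge y, tool y=gauge x
def go(gx,gy,tipz):
    s=bot.state();T=R.from_rotvec(s["tcp_rot"]).as_matrix()
    w=np.r_[C+Rg@[gx/1e3,gy/1e3],tipz+.019]
    print("turn",R.from_matrix(T.T@Rt).as_rotvec().round(4),"shift",(T.T@(w-s["ee_pos"])).round(4))
def where():
    s=bot.state();p=s["ee_pos"];print("gauge mm",(Rg.T@(p[:2]-C)*1e3).round(1),"tipz",round(p[2]-.019,4),"F",s["force"].round(2),"t",s["clock"])
E
python3 -c "
from h import *
where();go(0,-114,.12)"
```

```text
gauge mm [-264.9 -712.1] tipz 0.2375 F [ 0.35 -0.47 -0.37] t 0.1
turn [-0.0017 -0.0013 -1.196 ] shift [ 0.4654 -0.4594  0.1185]
```

Call:
drive_tool([
  [[0, 0, -0.12, 0.047, -0.046, 0.012, -1], [0, 0, -0.24, 0.093, -0.092, 0.024, -1], [0, 0, -0.36, 0.14, -0.138, 0.036, -1], [0, 0, -0.48, 0.186, -0.184, 0.047, -1], [0, 0, -0.6, 0.233, -0.23, 0.059, -1], [0, 0, -0.72, 0.279, -0.276, 0.071, -1], [0, 0, -0.84, 0.326, -0.322, 0.083, -1], [0, 0, -0.96, 0.372, -0.368, 0.095, -1], [0, 0, -1.08, 0.419, -0.413, 0.107, -1], [0, 0, -1.196, 0.465, -0.459, 0.118, -1], [0, 0, -1.196, 0.465, -0.459, 0.118, -1], [0, 0, -1.196, 0.465, -0.459, 0.118, -1]],
], grip_force=30)

```text
clock: 1.6
ee_pos: [0.5037, -0.0946, 0.1387]
tcp_rot: [-2.355, -2.076, 0.001]
force: [0.1, 0.2, -0.4]
finger_gap: 0.007
finger_force: 0.0
```

Run:
```python
from h import *
import cv2
where();go(0,-114,.033);print(bot.state()["finger_gap"])
a=cv2.cvtColor(bot.camera("side"),cv2.COLOR_RGB2BGR)[110:270,190:360]
cv2.imwrite("pics/s1.png",cv2.resize(a,None,fx=3.5,fy=3.5,interpolation=cv2.INTER_CUBIC))
```

```text
gauge mm [  -0. -113.] tipz 0.1197 F [ 0.13  0.24 -0.4 ] t 1.6
turn [-0.0018 -0.0004  0.0042] shift [-0.001   0.0002  0.0867]
0.007048325371645453
```

View pics/s1.png

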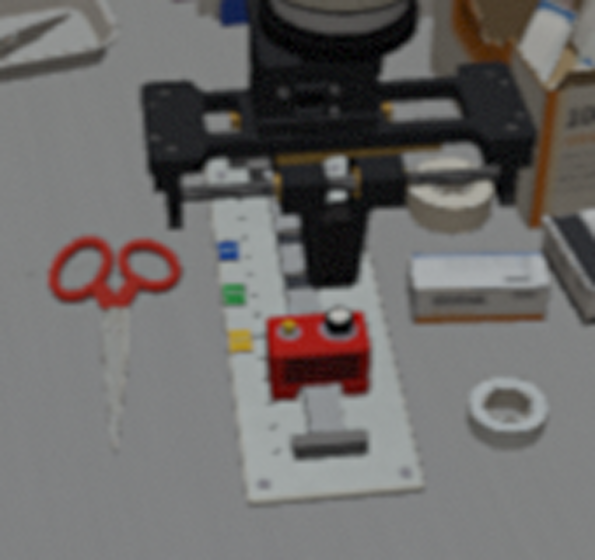

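The fingers are closed (tip at crop (330,280)), above and behind the stop, with nothing in the way. Lowering.

Call:
drive_tool([
  [[0, 0, 0, -0.001, 0, 0.02, -1], [0, 0, 0, -0.001, 0, 0.04, -1], [0, 0, 0, -0.001, 0, 0.06, -1], [0, 0, 0, -0.001, 0, 0.075, -1], [0, 0, 0, -0.001, 0, 0.087, -1], [0, 0, 0, -0.001, 0, 0.087, -1]],
])

```text
clock: 2.4
ee_pos: [0.5025, -0.0981, 0.0518]
tcp_rot: [-2.36, -2.071, 0.002]
force: [-0.4, -0.4, 0.2]
finger_gap: 0.005
finger_force: 0.0
```

Run:
```python
from h import *
import cv2
where()
for n,x0,y0,s in(("side",190,110,3),("top",195,165,4)):
    a=cv2.cvtColor(bot.camera(n),cv2.COLOR_RGB2BGR)[y0:y0+130,x0:x0+140]
    cv2.imwrite(f"pics/{n}2.png",cv2.resize(a,(420,390),interpolation=cv2.INTER_CUBIC))
cv2.imwrite("pics/b2.png",cv2.hconcat([cv2.imread("pics/side2.png"),cv2.imread("pics/top2.png")])[:,:800])
```

```text
gauge mm [  -0.8 -116.7] tipz 0.0328 F [-0.43 -0.4   0.22] t 2.4
```

View pics/b2.png

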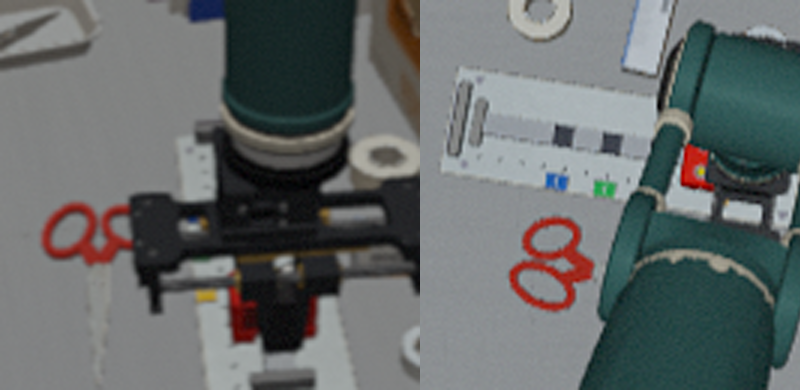

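The closed fingers are directly behind the stop's right face, and the stop hasn't moved. Pushing along tool x.

Call:
drive_tool([
  [[0, 0, 0, 0.004, 0, 0, -1], [0, 0, 0, 0.008, 0, 0, -1], [0, 0, 0, 0.012, 0, 0, -1], [0, 0, 0, 0.016, 0, 0, -1], [0, 0, 0, 0.02, 0, 0, -1], [0, 0, 0, 0.024, 0, 0, -1], [0, 0, 0, 0.028, 0, 0, -1], [0, 0, 0, 0.032, 0, 0, -1], [0, 0, 0, 0.036, 0, 0, -1], [0, 0, 0, 0.039, 0, 0, -1], [0, 0, 0, 0.042, 0, 0, -1], [0, 0, 0, 0.042, 0, 0, -1]],
])

```text
clock: 4.0
ee_pos: [0.5086, -0.0558, 0.0525]
tcp_rot: [-2.36, -2.072, 0.0]
force: [0.1, -0.5, 1.5]
finger_gap: 0.005
finger_force: 0.0
```

```bash
python3 -c "
from h import *
where()"
```

```text
gauge mm [ -0.2 -73.9] tipz 0.0335 F [ 0.06 -0.53  1.47] t 4.0
```

Call:
drive_tool([
  [[0, 0, 0, 0.002, 0, 0, -1], [0, 0, 0, 0.004, 0, 0, -1], [0, 0, 0, 0.006, 0, 0, -1]],
])

```text
clock: 4.38
ee_pos: [0.5096, -0.0501, 0.0527]
tcp_rot: [-2.361, -2.072, -0.0]
force: [0.3, -0.4, -0.3]
finger_gap: 0.003
finger_force: 0.2
```

Call:
drive_tool([
  [[0, 0, 0, 0.002, 0, 0, -1], [0, 0, 0, 0.004, 0, 0, -1]],
])

```text
clock: 4.62
ee_pos: [0.5101, -0.0461, 0.0527]
tcp_rot: [-2.361, -2.072, -0.0]
force: [0.4, -1.1, 0.9]
finger_gap: 0.006
finger_force: 0.0
```

Call:
drive_tool([
  [[0, 0, 0, 0.002, 0, 0, -1], [0, 0, 0, 0.004, 0, 0, -1]],
])

```text
clock: 4.88
ee_pos: [0.5105, -0.0437, 0.0528]
tcp_rot: [2.358, 2.073, -0.004]
force: [-1.9, -11.4, 0.6]
finger_gap: 0.005
finger_force: 6.0
```

Call:
drive_tool([
  [[0, 0, 0, 0.002, 0, 0, -1], [0, 0, 0, 0.004, 0, 0, -1]],
])

```text
clock: 5.12
ee_pos: [0.5108, -0.0412, 0.0528]
tcp_rot: [2.357, 2.072, -0.006]
force: [-3.1, -11.8, 1.8]
finger_gap: 0.003
finger_force: 6.3
```

Run:
```python
from h import *
import cv2
where()
out=[]
for n,x0,y0 in(("side",190,110),("top",195,165)):
    a=cv2.cvtColor(bot.camera(n),cv2.COLOR_RGB2BGR)[y0:y0+130,x0:x0+130]
    out.append(cv2.resize(a,(400,400),interpolation=cv2.INTER_CUBIC))
cv2.imwrite("pics/b3.png",cv2.hconcat(out))
```

```text
gauge mm [  0.1 -59.2] tipz 0.0338 F [ -3.09 -11.84   1.82] t 5.125
```

View pics/b3.png

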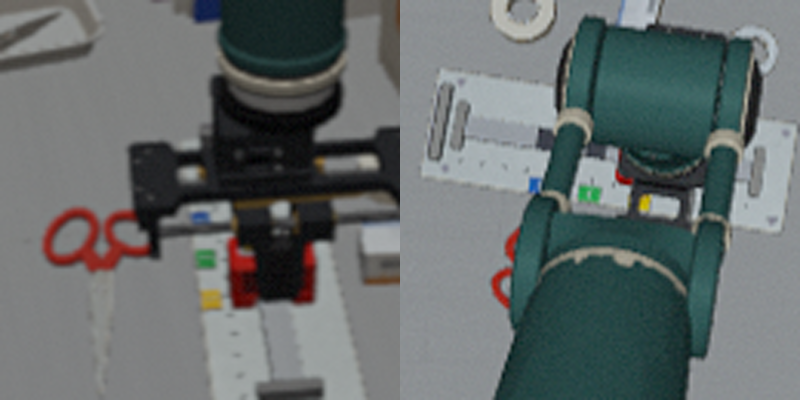

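The stop dropped into the first notch, level with yellow, and the fingers now press on it with about 12 N. I'll keep pushing to leave this notch.

Call:
drive_tool([
  [[0, 0, 0, 0.002, 0, 0, -1], [0, 0, 0, 0.004, 0, 0, -1], [0, 0, 0, 0.006, 0, 0, -1]],
])

```text
clock: 5.6
ee_pos: [0.512, -0.0322, 0.0527]
tcp_rot: [2.361, 2.072, 0.0]
force: [-0.6, -3.5, 0.2]
finger_gap: 0.008
finger_force: 1.7
```

Call:
drive_tool([
  [[0, 0, 0, 0.002, 0, 0, -1], [0, 0, 0, 0.004, 0, 0, -1], [0, 0, 0, 0.006, 0, 0, -1]],
])

```text
clock: 5.98
ee_pos: [0.5127, -0.0261, 0.0527]
tcp_rot: [-2.361, -2.073, -0.0]
force: [-0.7, 0.4, -0.4]
finger_gap: 0.006
finger_force: 0.2
```

```bash
python3 -c "
from h import *
where()"
```

```text
gauge mm [  0. -44.] tipz 0.0337 F [-0.69  0.43 -0.41] t 5.975
```

Call:
drive_tool([
  [[0, 0, 0, 0.002, 0, 0, -1], [0, 0, 0, 0.004, 0, 0, -1], [0, 0, 0, 0.006, 0, 0, -1], [0, 0, 0, 0.008, 0, 0, -1], [0, 0, 0, 0.01, 0, 0, -1], [0, 0, 0, 0.012, 0, 0, -1], [0, 0, 0, 0.014, 0, 0, -1], [0, 0, 0, 0.016, 0, 0, -1]],
])

```text
clock: 6.98
ee_pos: [0.5148, -0.0105, 0.0527]
tcp_rot: [-2.361, -2.072, 0.0]
force: [-0.1, -1.5, 0.3]
finger_gap: 0.002
finger_force: 1.0
```

Call:
drive_tool([
  [[0, 0, 0, 0.002, 0, 0, -1], [0, 0, 0, 0.004, 0, 0, -1]],
])

```text
clock: 7.22
ee_pos: [0.5153, -0.0063, 0.0527]
tcp_rot: [-2.361, -2.072, -0.0]
force: [-0.1, -0.3, 0.1]
finger_gap: 0.005
finger_force: 0.0
```

Call:
drive_tool([
  [[0, 0, 0, 0.002, 0, 0, -1], [0, 0, 0, 0.004, 0, 0, -1]],
])

```text
clock: 7.48
ee_pos: [0.5158, -0.0024, 0.0527]
tcp_rot: [-2.361, -2.072, -0.0]
force: [0.2, -0.5, -0.5]
finger_gap: 0.002
finger_force: 0.0
```

Call:
drive_tool([
  [[0, 0, 0, 0.002, 0, 0, -1], [0, 0, 0, 0.004, 0, 0, -1]],
])

```text
clock: 7.72
ee_pos: [0.5162, 0.0007, 0.0527]
tcp_rot: [2.36, 2.073, -0.002]
force: [-1.0, -7.8, 0.4]
finger_gap: 0.001
finger_force: 4.0
```

```bash
python3 -c "
from h import *
where()"
```

```text
gauge mm [  0.  -16.9] tipz 0.0337 F [-1.   -7.78  0.36] t 7.725
```

Seated in notch 2 (green), with contact at ee y ≈ -17. So in notch 3 contact should come at ee y ≈ +27. Pushing out.

Call:
drive_tool([
  [[0, 0, 0, 0.002, 0, 0, -1], [0, 0, 0, 0.004, 0, 0, -1], [0, 0, 0, 0.006, 0, 0, -1], [0, 0, 0, 0.008, 0, 0, -1], [0, 0, 0, 0.01, 0, 0, -1]],
])

```text
clock: 8.35
ee_pos: [0.5176, 0.0112, 0.0527]
tcp_rot: [2.361, 2.072, -0.0]
force: [0.4, -3.2, -1.2]
finger_gap: 0.004
finger_force: 1.4
```

Call:
drive_tool([
  [[0, 0, 0, 0.002, 0, 0, -1], [0, 0, 0, 0.004, 0, 0, -1], [0, 0, 0, 0.006, 0, 0, -1], [0, 0, 0, 0.008, 0, 0, -1], [0, 0, 0, 0.01, 0, 0, -1], [0, 0, 0, 0.012, 0, 0, -1], [0, 0, 0, 0.014, 0, 0, -1], [0, 0, 0, 0.016, 0, 0, -1]],
])

```text
clock: 9.35
ee_pos: [0.5197, 0.0272, 0.0527]
tcp_rot: [-2.361, -2.072, 0.0]
force: [1.3, -1.2, 0.0]
finger_gap: 0.004
finger_force: 0.5
```

```bash
python3 -c "
from h import *
where()"
```

```text
gauge mm [-0.   9.8] tipz 0.0337 F [ 1.28 -1.19  0.05] t 9.35
```

Now 1 mm per row through the last stretch.

Call:
drive_tool([
  [[0, 0, 0, 0.0015, 0, 0, -1], [0, 0, 0, 0.003, 0, 0, -1], [0, 0, 0, 0.0045, 0, 0, -1], [0, 0, 0, 0.006, 0, 0, -1], [0, 0, 0, 0.0075, 0, 0, -1], [0, 0, 0, 0.009, 0, 0, -1]],
])

```text
clock: 10.1
ee_pos: [0.5209, 0.0362, 0.0527]
tcp_rot: [-2.361, -2.072, -0.0]
force: [0.3, 0.6, 0.1]
finger_gap: 0.006
finger_force: 0.1
```

Call:
drive_tool([
  [[0, 0, 0, 0.001, 0, 0, -1], [0, 0, 0, 0.002, 0, 0, -1]],
])

```text
clock: 10.35
ee_pos: [0.5212, 0.0382, 0.0527]
tcp_rot: [-2.361, -2.072, -0.0]
force: [-0.7, -0.2, 0.9]
finger_gap: 0.005
finger_force: 0.0
```

Call:
drive_tool([
  [[0, 0, 0, 0.001, 0, 0, -1], [0, 0, 0, 0.002, 0, 0, -1]],
])

```text
clock: 10.6
ee_pos: [0.5214, 0.0401, 0.0527]
tcp_rot: [-2.361, -2.072, 0.0]
force: [0.3, -0.7, 0.2]
finger_gap: 0.005
finger_force: 0.0
```

```bash
python3 -c "
from h import *
where()"
```

```text
gauge mm [ 0.  22.7] tipz 0.0337 F [ 0.29 -0.74  0.18] t 10.6
```

Force has gone to nothing and stayed there, so the stop has probably dropped. I'll back off, lift clear and look.

Call:
drive_tool([
  [[0, 0, 0, -0.01, 0, 0, -1], [0, 0, 0, -0.02, 0, 0, -1], [0, 0, 0, -0.02, 0, -0.03, -1], [0, 0, 0, -0.03, 0, -0.06, -1], [0, 0, 0, -0.06, 0, -0.1, -1], [0, 0, 0, -0.11, 0, -0.12, -1], [0, 0, 0, -0.16, 0, -0.14, -1], [0, 0, 0, -0.2, 0, -0.14, -1], [0, 0, 0, -0.2, 0, -0.14, -1]],
])

```text
clock: 11.72
ee_pos: [0.4949, -0.1613, 0.1932]
tcp_rot: [2.365, 2.066, 0.0]
force: [-0.4, 0.0, -0.3]
finger_gap: 0.003
finger_force: 0.0
```

Run:
```python
from h import *
import cv2
where()
out=[]
for n,x0,y0,w in(("side",230,130,80),("top",195,175,80)):
    a=cv2.cvtColor(bot.camera(n),cv2.COLOR_RGB2BGR)[y0:y0+w,x0:x0+w]
    out.append(cv2.resize(a,(400,400),interpolation=cv2.INTER_CUBIC))
cv2.imwrite("pics/b4.png",cv2.hconcat(out))
```

```text
gauge mm [-1.000e-01 -1.804e+02] tipz 0.1742 F [-0.42  0.   -0.28] t 11.725
```

View pics/b4.png

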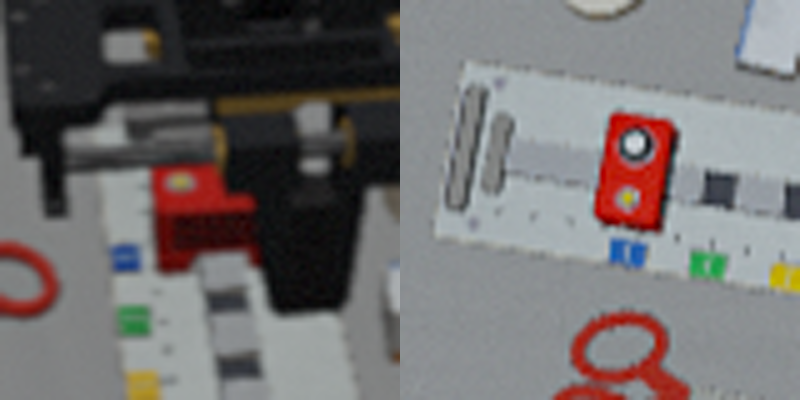

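In the side view the stop is beside blue and the stem looks low. In the top crop the knob is at (635,144), the stem at (628,198) and the blue mark at (628,252). I'll compute from these.

Run:
```python
from h import *
g=lambda w:((Rg.T@(w[:2]-C))*1000).round(1)
t=lambda u,v,z:g(top((u-400,v),z,5))
print("knob",t(635,144,.061),"stem",t(628,198,.052),"stemUp",t(628,198,.057),"blue",t(628,252,.011),"stop",t(637,171.5,.05))
print("green",t(708,265,.011))
go(12,55,.085)
```

```text
knob [11.3 55.9] stem [-16.9  55.9] stemUp [-17.5  55.3] blue [-42.   56.2] stop [-1.8 53.8]
green [-42.5  11.4]
turn [-0.0005 -0.0006 -0.002 ] shift [0.2329 0.012  0.0886]
```

The stop is level with blue to within about 0.5 mm. Moving above the knob.

Call:
drive_tool([
  [[0, 0, 0, 0.04, 0.002, 0, -1], [0, 0, 0, 0.08, 0.006, 0, -1], [0, 0, 0, 0.12, 0.012, 0, -1], [0, 0, 0, 0.16, 0.012, 0.01, -1], [0, 0, 0, 0.2, 0.012, 0.03, -1], [0, 0, 0, 0.225, 0.012, 0.05, -1], [0, 0, 0, 0.2335, 0.012, 0.07, -1], [0, 0, 0, 0.2335, 0.012, 0.085, -1], [0, 0, 0, 0.2335, 0.012, 0.089, -1], [0, 0, 0, 0.2335, 0.012, 0.089, -1]],
])

```text
clock: 13.08
ee_pos: [0.5375, 0.0714, 0.1037]
tcp_rot: [-2.361, -2.072, 0.0]
force: [-0.5, 0.4, -0.2]
finger_gap: 0.007
finger_force: 0.0
```

Run:
```python
from h import *
import cv2
where();go(12,55.5,.053)
a=cv2.cvtColor(bot.camera("side"),cv2.COLOR_RGB2BGR)[130:210,220:320]
cv2.imwrite("pics/b5.png",cv2.resize(a,None,fx=5,fy=5,interpolation=cv2.INTER_CUBIC))
```

```text
gauge mm [12.  55.9] tipz 0.0847 F [-0.52  0.39 -0.25] t 13.075
turn [-0.0003  0.0001 -0.0004] shift [-0.0004  0.      0.0317]
```

View pics/b5.png

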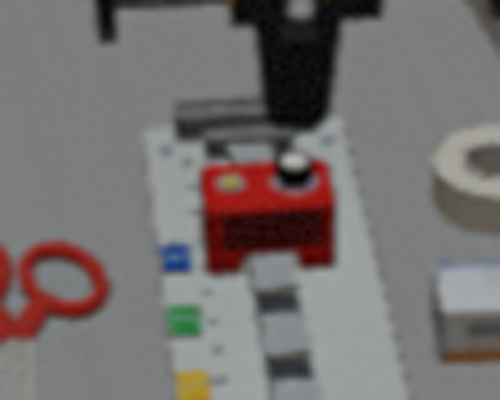

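The stem is now flush (crop (230,182)), compared with a raised dome before, and the fingertips are over the knob at (294,162). Pressing down.

Call:
drive_tool([
  [[0, 0, 0, 0, 0, 0.008, -1], [0, 0, 0, 0, 0, 0.016, -1], [0, 0, 0, 0, 0, 0.022, -1], [0, 0, 0, 0, 0, 0.025, -1], [0, 0, 0, 0, 0, 0.028, -1], [0, 0, 0, 0, 0, 0.03, -1]],
])

```text
clock: 13.88
ee_pos: [0.5373, 0.0715, 0.0737]
tcp_rot: [-2.361, -2.072, 0.001]
force: [-3.5, -1.5, 3.3]
finger_gap: 0.005
finger_force: 2.0
```

Call:
drive_tool([
  [[0, 0, 0, 0, 0, 0.001, -1], [0, 0, 0, 0, 0, 0.002, -1], [0, 0, 0, 0, 0, 0.002, -1]],
])

```text
clock: 14.25
ee_pos: [0.5374, 0.0716, 0.0719]
tcp_rot: [-2.361, -2.072, 0.001]
force: [-3.3, -1.1, 5.6]
finger_gap: 0.009
finger_force: 2.5
```

```bash
python3 -c "
from h import *
where()"
```

```text
gauge mm [11.8 56.1] tipz 0.0529 F [-3.34 -1.08  5.57] t 14.25
```

Tips are at 53 mm. I'll press a little more to feel the end stop.

Call:
drive_tool([
  [[0, 0, 0, 0, 0, 0.001, -1], [0, 0, 0, 0, 0, 0.0015, -1], [0, 0, 0, 0, 0, 0.0015, -1]],
])

```text
clock: 14.62
ee_pos: [0.5377, 0.0716, 0.0717]
tcp_rot: [-2.361, -2.072, 0.0]
force: [-6.7, -1.4, 13.4]
finger_gap: 0.004
finger_force: 6.8
```

The end stop is reached: the force jumped to 13 N and z stopped at 52.7 mm. Lifting off and checking.

Call:
drive_tool([
  [[0, 0, 0, 0, 0, -0.005, -1], [0, 0, 0, 0, 0, -0.02, -1], [0, 0, 0, 0, 0, -0.05, -1], [0, 0, 0, -0.04, 0, -0.09, -1], [0, 0, 0, -0.09, 0, -0.12, -1], [0, 0, 0, -0.14, 0, -0.12, -1], [0, 0, 0, -0.19, 0, -0.12, -1], [0, 0, 0, -0.24, 0, -0.12, -1], [0, 0, 0, -0.24, 0, -0.12, -1], [0, 0, 0, -0.24, 0, -0.12, -1]],
])

```text
clock: 15.88
ee_pos: [0.5067, -0.1662, 0.1906]
tcp_rot: [2.362, 2.071, 0.001]
force: [-0.8, 0.1, 0.4]
finger_gap: 0.007
finger_force: 0.0
```

Run:
```python
from h import *
import cv2
where()
out=[]
for n,x0,y0,w in(("side",230,130,80),("top",195,175,80)):
    a=cv2.cvtColor(bot.camera(n),cv2.COLOR_RGB2BGR)[y0:y0+w,x0:x0+w]
    out.append(cv2.resize(a,(400,400),interpolation=cv2.INTER_CUBIC))
cv2.imwrite("pics/b6.png",cv2.hconcat(out))
```

```text
gauge mm [  12.2 -183.7] tipz 0.1716 F [-0.75  0.05  0.43] t 15.875
```

View pics/b6.png

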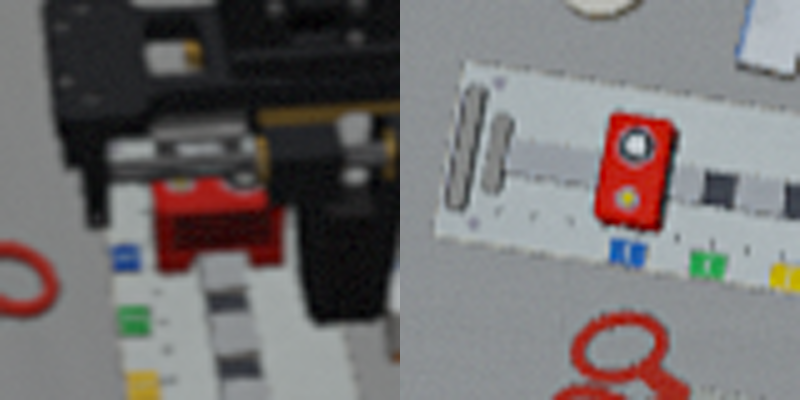

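The stop is still beside blue (top crop (637,171)), the knob is down at (637,146), and the robot is clear. Handing in.

```bash
python3 -c "
from station import bot
print(bot.job_done())"
```

```text
the job is handed in; nothing more can be done
None
```

I handed the job in at about 16 s: the red stop is in the notch beside the blue mark, the lock knob is pressed down to its end stop, and the robot is clear and never touched the loose things; no verdict came back.

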